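Portion wooden handles from a hopper into a tub

ROBOT

A 6-joint arm with a two-finger parallel gripper is mounted at the origin on the work surface. World frame = base frame: x ahead of the robot, y to its left, z up, the work surface at z = 0. Lengths are in m, angles in degrees, forces in N, time in s.
With the tool pointing down it reaches from about 0.35 to 0.875 m from the base axis. Payload 4.2 kg.
Tool frame: the origin (TCP) lies at the very end of the fingers, on their centre line; the grasp point (between the pads) lies 19 mm behind it (r.grip_point_offset is the distance from the TCP to the grasp point, in m); z points along the fingers, y is the line along which they close (so a half turn about z gives the same grasp; the last joint's range is limited). The gripper opens to 87 mm and grips with 3 to 60 N. Pads are 19 mm wide; open, the fingers measure 117 mm over their backs; the gripper's body (75 mm by 190 mm) begins 51 mm behind the grasp point.
Start: joints at [-55.886, 22.042, 0.453, 0, -68.411, -14.817], TCP at [0.207, -0.59, 0.223] pointing down, gripper open.
Joint ranges: [-179.83, 179.83], [-69.29, 118.12], [-61.27, 80.66], [-181.25, 117.63], [-171.15, -9.14], [-177.46, 177.46]. Speed limits (degrees/s): [159.86, 159.86, 180, 180, 180, 180].

INTERFACE

Orientations are given as a 3x3 rotation matrix whose columns are the frame's x, y, z axes.
In Python, from station import r, cams gives the robot as it stands. The module is installed in compiled form; this text tells all that it offers.
- The arm moves only by the shell command python3 -m handwheel 'ROWS'. ROWS is JSON, a list that holds one entry, the list of rows, each a list of 7 numbers: the turn, a rotation vector about the tool's x, y, z in units of 6 degrees (1.0 is 6 degrees), then the shift along the tool's x, y, z in m, then the finger opening in m, from 0 to 0.087. In form: [[[ax, ay, az, x, y, z, jaw], ...]]. A call has 1 to 12 rows; each row shifts and turns the commanded pose from where the row before left it, along the tool's axes as they then stand; what a row does not reach is not made up. A row lasts 1/10 s, in which the tool goes at most 50 mm and 8.59 degrees, less where a joint would pass 70% of its speed; a pose out of reach is approached as far as the arm can. A call with a gripper value outside its range is refused whole. The fingers move at their own pace and stop on an object; the grip force is fixed at half the most. Time passes only in rows, so rows that do not move let the fingers close. It gives the time, the measured TCP pose, the force, the opening and the grip force at its end, in the units of the state.
- r.sense(): the state, without advancing time (a new reading comes with each control period).
- cams.capture(name): name is "side" or "top"; returns the picture (400x640x3 uint8, red, green, blue); there is no depth.
- cams.get_calibration(name): a dict with "camera_matrix" (3x3 intrinsics, pixels), "rvec" (rotation vector, rad) and "tvec" (3), from world to camera coordinates, as OpenCV has them. Camera axes: x right, y down, z forward; pixel columns grow to the right and rows downward; lengths in m; the calibration is good to about 2 mm. A picture is of the moment at which its call begins. get_calibration takes no time and is no camera call.
- r.finish_job(): hands the job in; it is judged then, once.
The state is a dict: "time_s": time; "joints": joint angles; "joint_velocities": joint speeds; "effort": joint torques, N m; "tcp_pos": TCP position; "ee_rot": TCP orientation; "wrist_force": force on the tool from outside, world axes, zero at the start; "moment": the same for the moment, N m; "gripper_width": opening from 0.0 (shut) to 1.0 (fully open); "gripper_force": force on a finger pad.
Only numpy, scipy, OpenCV 4.12 (cv2) and the standard library are available. Lean on these libraries where they do the work, as an engineer would, in place of code of your own. Each camera call takes 0.05 s, during which the arm holds its last target. There are 200 camera calls.

TASK

Set the white tub with the handle on the table under the hopper, beneath the two lanes farthest from the gate's black grip. Then draw the hopper's bottom gate partly open so that just those two lanes empty into the tub, four wooden handles in all with the other four staying in the hopper, and push the gate fully shut again. Leave the tub standing there and do not disturb the other goods on the table.

Things in the scene. Friction and masses are not known exactly. Their poses are not given: they have to be found in the camera images.
- hopper: Fixed plywood bin, clear front and back, on two steel posts behind it (+x). Origin: on the table under the bin's middle; y along the bin towards the gate's grip, z up. Bin outside: x +-38 mm (top rim flares to +-57), y +-92, z 127 to 267 mm. Below z = 114 mm all is free for a tub from the front and both ends, except the posts (y = +-100) and foot plate, all behind x = 87 mm.
- outlet (a point): Point on the table (hopper x = 0, y = -44 mm, z = 0) under the middle of the first two lanes; axes as the hopper's. Dividers part the bin into four lanes along y, 40 mm wide (y) and 68 mm deep (x), middles at hopper y = -66, -22, 22, 66 mm; each holds two pieces, one on the other. The lanes have no floor but the gate.
- gate (a joint): How far the bottom gate (flat aluminium plate, top at z = 126 mm) is drawn out along hopper +y, in m: 0 shut against its stop, 0.19 fully out. About 2 N of friction; stays where left. Lanes open from the end away from the grip: the first (y = -66) is wholly open at 0.052, the second (y = -22) at 0.096; the third's pieces begin to sink at 0.115 and drop at about 0.135.
- gate_grip (a point): Grip point of the gate's handle, a black upright bar beyond the hopper's +y end: 70 mm long along hopper x, 14 mm thick along y, z from 120 to 176 mm. The point is on the bar's middle at z = 158 mm, hopper y = 165 mm + gate joint value; axes as the hopper's. The gate's plate (top z = 126 mm) runs from the bar to the bin.
- tub: Loose open white plastic tub with a straight handle, 0.3 kg: body 125 mm (x) by 150 mm (y) by 70 mm high, walls and floor 4 mm, rolled rim 6 mm wider. Origin: centre of the body's underside; z up. The handle, a bar 20 mm wide (y), z from 48 to 62 mm, sticks out to the tub's -x, from x = -63 to -166 mm at y = 0.
- piece1: Loose turned wooden handle, a cylinder 62 mm long and 35 mm across with brass dots on its ends, 45 g; starts in the first lane (hopper y = -66 mm), lower of two, lying along the hopper's x. Origin: its middle; x along its length.
- piece2: Loose turned wooden handle, a cylinder 62 mm long and 35 mm across with brass dots on its ends, 45 g; starts in the first lane (hopper y = -66 mm), upper of two, lying along the hopper's x. Origin: its middle; x along its length.
- piece3: Loose turned wooden handle, a cylinder 62 mm long and 35 mm across with brass dots on its ends, 45 g; starts in the second lane (y = -22 mm), lower of two, lying along the hopper's x. Origin: its middle; x along its length.
- piece4: Loose turned wooden handle, a cylinder 62 mm long and 35 mm across with brass dots on its ends, 45 g; starts in the second lane (y = -22 mm), upper of two, lying along the hopper's x. Origin: its middle; x along its length.
- piece5: Loose turned wooden handle, a cylinder 62 mm long and 35 mm across with brass dots on its ends, 45 g; starts in the third lane (y = 22 mm), lower of two, lying along the hopper's x. Origin: its middle; x along its length.
- piece6: Loose turned wooden handle, a cylinder 62 mm long and 35 mm across with brass dots on its ends, 45 g; starts in the third lane (y = 22 mm), upper of two, lying along the hopper's x. Origin: its middle; x along its length.
- piece7: Loose turned wooden handle, a cylinder 62 mm long and 35 mm across with brass dots on its ends, 45 g; starts in the fourth lane (y = 66 mm), lower of two, lying along the hopper's x. Origin: its middle; x along its length.
- piece8: Loose turned wooden handle, a cylinder 62 mm long and 35 mm across with brass dots on its ends, 45 g; starts in the fourth lane (y = 66 mm), upper of two, lying along the hopper's x. Origin: its middle; x along its length.
- jar: Bystander, to be left standing: clear glass jar with a steel lid, 72 mm across, 110 mm high. Origin: centre of its underside.
- cup: Bystander, to be left standing: steel cup, 72 mm across, 85 mm high. Origin: centre of its underside.
- bottle: Bystander, to be left standing: white plastic bottle with a black cap, 64 mm across, 170 mm high. Origin: centre of its underside.
- carton: Bystander, to be left standing: closed cardboard carton, 120 x 80 x 60 mm. Origin: centre of its underside.
There are look-alikes about, which are no part of the job. What is shaped like the piece2 but red is not meant.

How it is judged (in metres and radians):
On the way, in this order (a step that is already met when the one before it is completed fails the run):
1. the tub stands upright on the table under the hopper's first two lanes while the gate is still shut (x of tub in the frame of hopper between -0.05 and 0.05 m and y of tub in the frame of hopper between -0.12 and 0.04 m and angle between tub's own z axis and vertical below 0.05 rad and height (world z) of tub below 0.006 m and value of joint gate below 0.02 m), for 0.2 s.
2. the gate is drawn partly open and the four pieces of the first two lanes lie in the tub, the other four still in the hopper (x of piece1 in the frame of tub between -0.062 and 0.062 m and y of piece1 in the frame of tub between -0.074 and 0.074 m and z of piece1 in the frame of tub between 0.005 and 0.07 m and x of piece2 in the frame of tub between -0.062 and 0.062 m and y of piece2 in the frame of tub between -0.074 and 0.074 m and z of piece2 in the frame of tub between 0.005 and 0.07 m and x of piece3 in the frame of tub between -0.062 and 0.062 m and y of piece3 in the frame of tub between -0.074 and 0.074 m and z of piece3 in the frame of tub between 0.005 and 0.07 m and x of piece4 in the frame of tub between -0.062 and 0.062 m and y of piece4 in the frame of tub between -0.074 and 0.074 m and z of piece4 in the frame of tub between 0.005 and 0.07 m and x of piece5 in the frame of hopper between -0.036 and 0.036 m and y of piece5 in the frame of hopper between -0.002 and 0.09 m and z of each of piece5, piece6, piece7, piece8 in the frame of hopper above 0.13 m and x of piece6 in the frame of hopper between -0.036 and 0.036 m and y of piece6 in the frame of hopper between -0.002 and 0.09 m and x of piece7 in the frame of hopper between -0.036 and 0.036 m and y of piece7 in the frame of hopper between -0.002 and 0.09 m and x of piece8 in the frame of hopper between -0.036 and 0.036 m and y of piece8 in the frame of hopper between -0.002 and 0.09 m and value of joint gate above 0.06 m), for 0.1 s.
At the end, for the whole second after the job is handed in: Four pieces from the two lanes farthest from the grip rest inside the tub, below its rim; the other four are still in their lanes; the gate is shut to within 10 mm; the tub stands still and upright under the hopper (middle within 50 mm of hopper x = 0 and 80 mm of y = -40 mm) (x of piece1 in the frame of tub between -0.062 and 0.062 m and y of piece1 in the frame of tub between -0.074 and 0.074 m and z of piece1 in the frame of tub between 0.005 and 0.07 m and x of piece2 in the frame of tub between -0.062 and 0.062 m and y of piece2 in the frame of tub between -0.074 and 0.074 m and z of piece2 in the frame of tub between 0.005 and 0.07 m and x of piece3 in the frame of tub between -0.062 and 0.062 m and y of piece3 in the frame of tub between -0.074 and 0.074 m and z of piece3 in the frame of tub between 0.005 and 0.07 m and x of piece4 in the frame of tub between -0.062 and 0.062 m and y of piece4 in the frame of tub between -0.074 and 0.074 m and z of piece4 in the frame of tub between 0.005 and 0.07 m and x of piece5 in the frame of hopper between -0.036 and 0.036 m and y of piece5 in the frame of hopper between -0.002 and 0.09 m and z of each of piece5, piece6, piece7, piece8 in the frame of hopper above 0.13 m and x of piece6 in the frame of hopper between -0.036 and 0.036 m and y of piece6 in the frame of hopper between -0.002 and 0.09 m and x of piece7 in the frame of hopper between -0.036 and 0.036 m and y of piece7 in the frame of hopper between -0.002 and 0.09 m and x of piece8 in the frame of hopper between -0.036 and 0.036 m and y of piece8 in the frame of hopper between -0.002 and 0.09 m and x of tub in the frame of hopper between -0.05 and 0.05 m and y of tub in the frame of hopper between -0.12 and 0.04 m and angle between tub's own z axis and vertical below 0.05 rad and height (world z) of tub below 0.006 m and value of joint gate below 0.01 m and linear speed of tub below 0.02 m/s and linear speed of each of piece1, piece2, piece3, piece4 below 0.05 m/s); the robot touches nothing.
It fails at once if the jar is shifted by more than 40 mm or knocked over (distance of jar from where it was at the start of the episode above 0.04 m or angle between jar's own z axis and vertical above 0.5 rad).
It fails at once if the cup is shifted by more than 40 mm or knocked over (distance of cup from where it was at the start of the episode above 0.04 m or angle between cup's own z axis and vertical above 0.5 rad).
It fails at once if the bottle is shifted by more than 40 mm or knocked over (distance of bottle from where it was at the start of the episode above 0.04 m or angle between bottle's own z axis and vertical above 0.5 rad).
It fails at once if the carton is shifted by more than 40 mm or knocked over (distance of carton from where it was at the start of the episode above 0.04 m or angle between carton's own z axis and vertical above 0.5 rad).
It also fails if it takes over 64 s, if anything falls off the work surface, if the arm or the gripper's body presses on something with over 40 N, if the wrist force passes 120 N, or if a joint passes its speed limit or range.

## Working session

There is one attempt and no reset: what is moved stays moved. The work goes in short steps, Python scripts to look and compute and a shell command to move; the robot and the scene stay as the last step left them, time stands still between calls to the robot, and variables do not carry over. Pictures are saved under pics/ and viewed, at most 10 in all, crops included, and the job is handed in when it is done.

```bash
mkdir -p pics; cat > h.py <<'E'
import numpy as np, cv2
from station import r, cams
def cal(n):
    c=cams.get_calibration(n);K=np.array(c["camera_matrix"],float);R=cv2.Rodrigues(np.array(c["rvec"],float))[0];t=np.array(c["tvec"],float).ravel();return K,R,t
def ray(n,uv):
    K,R,t=cal(n);d=R.T@np.linalg.solve(K,[uv[0],uv[1],1.]);return -R.T@t,d
def onz(n,uv,z):
    o,d=ray(n,uv);return o+d*(z-o[2])/d[2]
def proj(n,p):
    K,R,t=cal(n);q=K@(R@np.array(p,float)+t);return q[:2]/q[2]
def tri(a,b):
    (o1,d1),(o2,d2)=ray("side",a),ray("top",b)
    s=np.linalg.lstsq(np.c_[d1,-d2],o2-o1,rcond=None)[0];p,q=o1+s[0]*d1,o2+s[1]*d2
    return (p+q)/2,np.linalg.norm(p-q)
def snap(n,f):
    im=cams.capture(n);cv2.imwrite(f"pics/{f}.png",im[:,:,::-1]);return im
E
python3 - <<'E'
from h import *
np.set_printoptions(precision=3,suppress=True)
for n in("side","top"):
    snap(n,n+"0");K,R,t=cal(n);print(n,-R.T@t,R[2],K[0,0])
s=r.sense();print(s["tcp_pos"],s["ee_rot"],s["time_s"],r.grip_point_offset)
E
```

```text
side [0.173 0.777 0.901] [ 0.279 -0.69  -0.668] 416.68157409174376
top [ 0.389 -0.02   1.402] [ 0.073  0.016 -0.997] 388.0468133175696
[ 0.206 -0.589  0.222] [[-0.944 -0.33  -0.001]
 [-0.33   0.944  0.002]
 [ 0.     0.002 -1.   ]] 0.1 0.0187
```

View pics/side0.png

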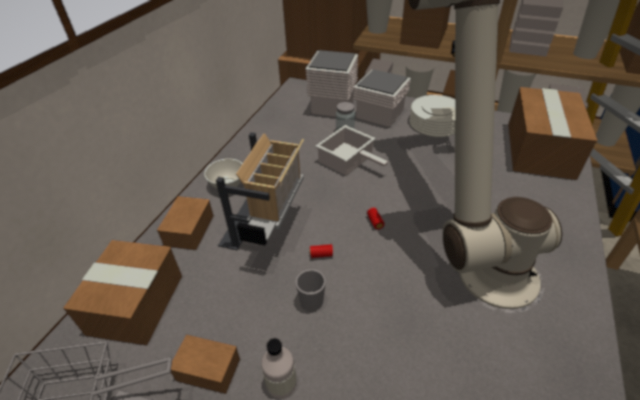

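View pics/top0.png

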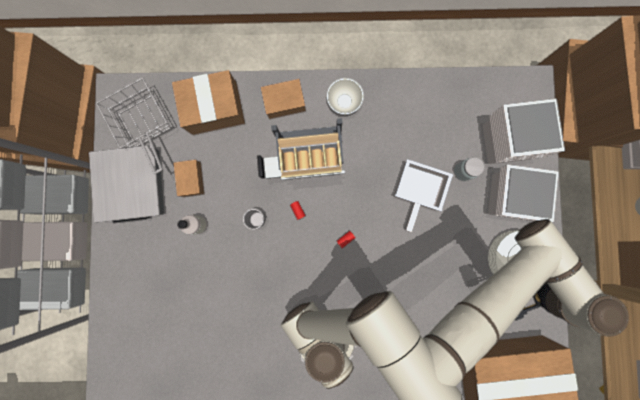

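The top view shows the white tub with handle at (423,185), handle tip about (411,230). The hopper is at (310,158) with the black grip at (263,167). The look-alikes are the red cylinders (298,210) and (346,239), and white tubs without a straight handle: bowl (345,96), pan (505,245). The one at (423,185) fits, being rectangular with a straight handle. I'll confirm it in a crop.

```bash
python3 - <<'E'
from h import *
im=cv2.imread("pics/top0.png");c=im[120:240,245:485];c=cv2.resize(c,None,fx=3.3,fy=3.3,interpolation=cv2.INTER_CUBIC);cv2.imwrite("pics/c1.png",c)
s=cv2.imread("pics/side0.png")[125:255,205:395];cv2.imwrite("pics/c2.png",cv2.resize(s,None,fx=4,fy=4,interpolation=cv2.INTER_CUBIC))
hs=cv2.cvtColor(im,cv2.COLOR_BGR2HSV)
m=((hs[...,2]>165)&(hs[...,1]<40)).astype(np.uint8);m[:,:380]=0;m[:,460:]=0;m[:150]=0;m[236:]=0
cs=max(cv2.findContours(m,0,2)[0],key=cv2.contourArea);print(cv2.contourArea(cs),cv2.boundingRect(cs))
print(cv2.approxPolyDP(cs,3,True).reshape(-1,2).tolist())
E
```

```text
1996.0 (395, 159, 58, 73)
[[407, 159], [395, 195], [415, 203], [407, 226], [412, 231], [420, 204], [442, 210], [452, 174]]
```

View pics/c1.png

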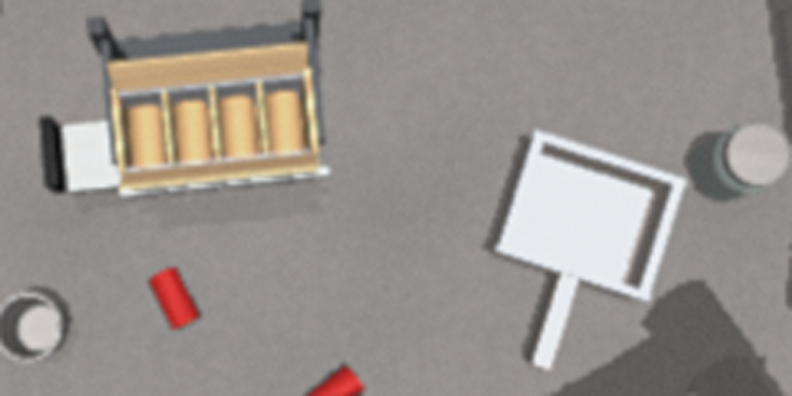

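View pics/c2.png

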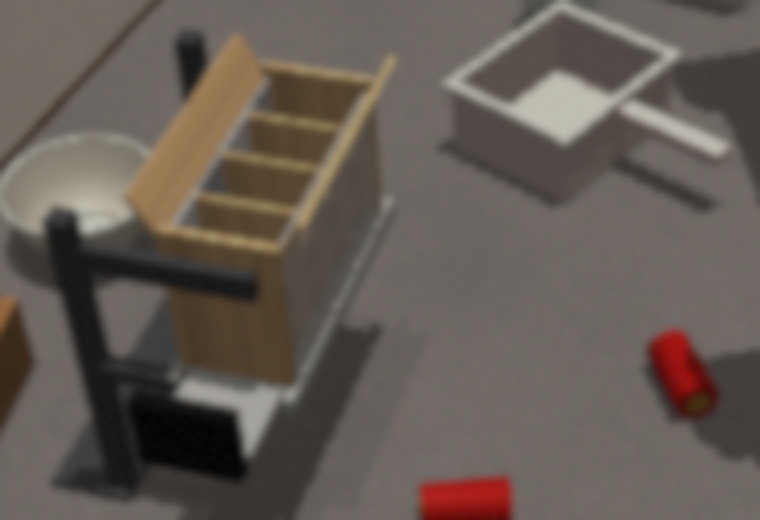

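The crops confirm the only rectangular tub with a straight handle, at c1 (590,215). The hopper's rim corners in c1 are (108,62), (310,42), (320,168), (120,190). The black bar runs from (46,118) to (57,190).

```bash
cat > m.py <<'E'
from h import *
np.set_printoptions(precision=3,suppress=True)
P=lambda u,v:(245+(u+.5)/3.3-.5,120+(v+.5)/3.3-.5)
S=lambda u,v:(205+(u+.5)/4-.5,125+(v+.5)/4-.5)
print("rim",[onz("top",P(*q),.267) for q in((108,62),(310,42),(320,168),(120,188))])
print("bar",[onz("top",P(*q),.176) for q in((46,118),(57,190))],"side",[onz("side",S(*q),.176) for q in((132,395),(242,412))])
print("tub",[onz("top",P(*q),.07) for q in((534,130),(687,178),(648,300),(496,250))],"tip",onz("top",P(541,366),.062))
print("tub side",[onz("side",S(*q),.07) for q in((561,3),(680,52),(565,144),(445,83))],"tip",onz("side",S(722,153),.062))
for n,uv,z in(("jar",P(757,155),.11),("cup",P(32,325),.085)):print(n,onz("top",uv,z))
for uv in((298,210),(346,239)):print("red",onz("top",uv,.03))
print("bottle",onz("top",(184,225),.17))
E
python3 m.py
```

```text
rim [array([0.658, 0.131, 0.267]), array([ 0.674, -0.051,  0.267]), array([ 0.559, -0.058,  0.267]), array([0.544, 0.121, 0.267])]
bar [array([0.626, 0.204, 0.176]), array([0.555, 0.193, 0.176])] side [array([0.629, 0.204, 0.176]), array([0.56 , 0.194, 0.176])]
tub [array([ 0.626, -0.289,  0.07 ]), array([ 0.573, -0.447,  0.07 ]), array([ 0.446, -0.402,  0.07 ]), array([ 0.5  , -0.247,  0.07 ])] tip [ 0.379 -0.292  0.062]
tub side [array([ 0.572, -0.444,  0.07 ]), array([ 0.45 , -0.404,  0.07 ]), array([ 0.503, -0.248,  0.07 ]), array([ 0.626, -0.295,  0.07 ])] tip [ 0.382 -0.288  0.062]
jar [ 0.59  -0.505  0.11 ]
cup [0.428 0.235 0.085]
red [0.456 0.09  0.03 ]
red [ 0.352 -0.078  0.03 ]
bottle [0.406 0.443 0.17 ]
```

```bash
cat > go.py <<'E'
import sys
from h import *
np.set_printoptions(precision=4,suppress=True)
# go.py x y z yaw : remaining turn (units) & shift, in present tool axes and in axes after the turn
x,y,z,w=map(float,sys.argv[1:]);w=np.deg2rad(w);s=r.sense()
T=np.array([[-np.cos(w),-np.sin(w),0],[-np.sin(w),np.cos(w),0],[0,0,-1]]);R=np.array(s["ee_rot"])
d=np.array([x,y,z])-s["tcp_pos"]
print("t",s["time_s"],"tcp",np.array(s["tcp_pos"]),"F",np.array(s["wrist_force"]),"w",s["gripper_width"],s["gripper_force"])
print("turn",np.rad2deg(cv2.Rodrigues(R.T@T)[0].ravel())/6,"shift now",R.T@d,"after turn",T.T@d)
E
python3 -m handwheel '[[[0,0,1.28,0,0,0,0.06],[0,0,1.28,0,0,0,0.06],[0,0,1.28,0,0,0,0.06],[0,0,1.28,0,0,0,0.06],[0,0,1.28,0,0,0,0.06],[0,0,0,-0.013,0.042,0,0.06],[0,0,0,-0.013,0.042,0,0.06],[0,0,0,-0.013,0.042,0,0.06],[0,0,0,-0.013,0.042,0,0.06],[0,0,0,-0.013,0.042,0,0.06],[0,0,0,-0.013,0.042,0,0.06],[0,0,0,-0.013,0.042,0,0.06]]]'
python3 go.py 0.4136 -0.3036 0.036 -19
```

```text
time_s: 1.3
tcp_pos: [0.3893, -0.3401, 0.2223]
ee_rot: [[-0.945, 0.327, -0.0], [0.327, 0.945, 0.0], [0.0, 0.0, -1.0]]
wrist_force: [-0.2, -0.7, 0.2]
gripper_width: 0.689
gripper_force: 0.0
t 1.3 tcp [ 0.3893 -0.3401  0.2223] F [-0.1837 -0.6539  0.1952] w 0.6893902670658548 0.0
turn [ 0.002  -0.0043 -0.0187] shift now [-0.0111  0.0424  0.1863] after turn [-0.0111  0.0424  0.1863]
```

```bash
python3 -m handwheel '[[[0,0,0,-0.011,0.042,0,0.06],[0,0,0,0,0,0.04,0.06],[0,0,0,0,0,0.04,0.06],[0,0,0,0,0,0.04,0.06],[0,0,0,0,0,0.03,0.06],[0,0,0,0,0,0.02,0.06],[0,0,0,0,0,0.015,0.06],[0,0,0,0,0,0,0.06],[0,0,0,0,0,0,0.06]]]'
python3 - <<'E'
from h import *
a=snap("top","t1");b=snap("side","s1")
A=cv2.resize(a[150:250,370:490],(480,400),interpolation=2);B=cv2.resize(b[110:190,290:390],(500,400),interpolation=2)
B=B[:, :320] if 0 else cv2.resize(B,(320,256));B=np.vstack([B,np.zeros((144,320,3),np.uint8)])
cv2.imwrite("pics/v1.png",np.hstack([A,B])[:,:,::-1])
E
python3 go.py 0.4136 -0.3036 0.036 -19
```

```text
time_s: 2.2
tcp_pos: [0.413, -0.3058, 0.0376]
ee_rot: [[-0.945, 0.327, -0.001], [0.327, 0.945, -0.0], [0.0, -0.0, -1.0]]
wrist_force: [0.9, -0.3, 0.8]
gripper_width: 0.688
gripper_force: 0.0
t 2.3 tcp [ 0.4136 -0.306   0.0385] F [ 0.3261 -0.5063  0.0196] w 0.6887137474656712 0.0
turn [-0.0013  0.0184 -0.0154] shift now [0.0008 0.0023 0.0025] after turn [0.0008 0.0023 0.0025]
```

View pics/v1.png

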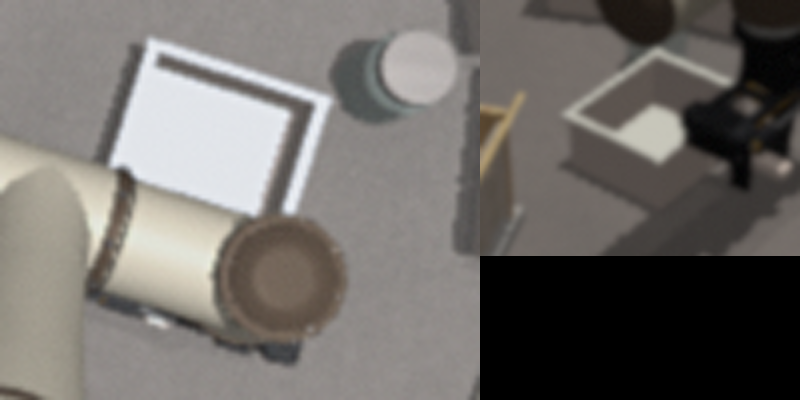

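The tub is unmoved and the fingers straddle the handle. Its tip shows beyond them at v1 (775,165). Next I close on it.

```bash
python3 -m handwheel '[[[0,0,0,0,0.002,0.002,0.06],[0,0,0,0,0,0,0],[0,0,0,0,0,0,0],[0,0,0,0,0,0,0],[0,0,0,0,0,0,0],[0,0,0,0,0,0,0],[0,0,0,0,0,0,0],[0,0,0,0,0,0,0],[0,0,0,0,0,0,0],[0,0,0,0,0,0,0]]]'
python3 go.py 0.4836 -0.0205 0.036 5.5
```

```text
time_s: 3.3
tcp_pos: [0.4135, -0.3038, 0.0355]
ee_rot: [[-0.945, 0.327, -0.0], [0.327, 0.945, 0.0], [0.0, 0.0, -1.0]]
wrist_force: [0.1, 0.4, 0.8]
gripper_width: 0.225
gripper_force: 30.0
t 3.3 tcp [ 0.4135 -0.3038  0.0355] F [0.1412 0.3784 0.7779] w 0.2254080714042026 30.00080119818449
turn [ 0.0004 -0.0012 -4.0996] shift now [ 0.0265  0.2906 -0.0005] after turn [-0.0969  0.2753 -0.0005]
```

```bash
python3 -m handwheel '[[[0,0,-0.58,0,0,0,0],[0,0,-0.58,0,0,0,0],[0,0,-0.58,0,0,0,0],[0,0,-0.58,0,0,0,0],[0,0,-0.58,0,0,0,0],[0,0,-0.6,0,0,0,0],[0,0,-0.6,0,0,0,0],[0,0,0,-0.004,0.01,0,0],[0,0,0,-0.006,0.018,0,0],[0,0,0,-0.006,0.018,0,0],[0,0,0,-0.006,0.018,0,0],[0,0,0,-0.006,0.018,0,0]]]'
python3 -m handwheel '[[[0,0,0,-0.006,0.018,0,0],[0,0,0,-0.006,0.018,0,0],[0,0,0,-0.006,0.018,0,0],[0,0,0,-0.006,0.018,0,0],[0,0,0,-0.006,0.018,0,0],[0,0,0,-0.006,0.018,0,0],[0,0,0,-0.006,0.018,0,0],[0,0,0,-0.006,0.018,0,0],[0,0,0,-0.006,0.018,0,0],[0,0,0,0,0,0,0]]]'
python3 go.py 0.4836 -0.0205 0.036 5.5
```

```text
time_s: 4.5
tcp_pos: [0.4335, -0.2186, 0.0355]
ee_rot: [[-0.996, -0.094, -0.0], [-0.094, 0.996, 0.0], [0.0, 0.0, -1.0]]
wrist_force: [0.1, -1.5, -0.2]
gripper_width: 0.223
gripper_force: 30.0
time_s: 5.5
tcp_pos: [0.4725, -0.0512, 0.0356]
ee_rot: [[-0.995, -0.098, 0.001], [-0.098, 0.995, 0.0], [-0.001, 0.0, -1.0]]
wrist_force: [1.0, 0.2, -0.1]
gripper_width: 0.223
gripper_force: 30.0
t 5.5 tcp [ 0.4725 -0.0512  0.0356] F [ 0.956   0.1806 -0.1405] w 0.22275755282536236 30.021732933819294
turn [0.0018 0.01   0.0247] shift now [-0.0141  0.0294 -0.0003] after turn [-0.014   0.0295 -0.0004]
```

Now the last part of the slide. After it I open, look, and rise.

```bash
python3 -m handwheel '[[[0,0,0,-0.007,0.015,0,0],[0,0,0,-0.007,0.0145,0,0],[0,0,0,0,0,0,0],[0,0,0,0,0,0,0],[0,0,0,0,0,0,0.06],[0,0,0,0,0,0,0.06],[0,0,0,0,0,0,0.06],[0,0,0,0,0,0,0.06],[0,0,0,0,0,0,0.06]]]'
python3 - <<'E'
from h import *
a=snap("top","t2");b=snap("side","s2")
A=cv2.resize(a[110:210,240:380],(560,400),interpolation=2);B=cv2.resize(b[120:250,200:330],(400,400),interpolation=2)
cv2.imwrite("pics/v2.png",cv2.resize(np.hstack([A,B]),(800,333))[:,:,::-1])
E
python3 go.py 0.4836 -0.0205 0.036 5.5
```

```text
time_s: 6.4
tcp_pos: [0.4828, -0.0226, 0.0355]
ee_rot: [[-0.995, -0.095, -0.0], [-0.095, 0.995, -0.0], [0.0, -0.0, -1.0]]
wrist_force: [-0.2, 0.1, -0.0]
gripper_width: 0.594
gripper_force: 0.0
t 6.5 tcp [ 0.4829 -0.0225  0.0356] F [-0.6004  0.3738 -0.6368] w 0.6563592285342373 0.0
turn [-0.0001 -0.0004 -0.0025] shift now [-0.0009  0.002  -0.0004] after turn [-0.0009  0.002  -0.0004]
```

View pics/v2.png

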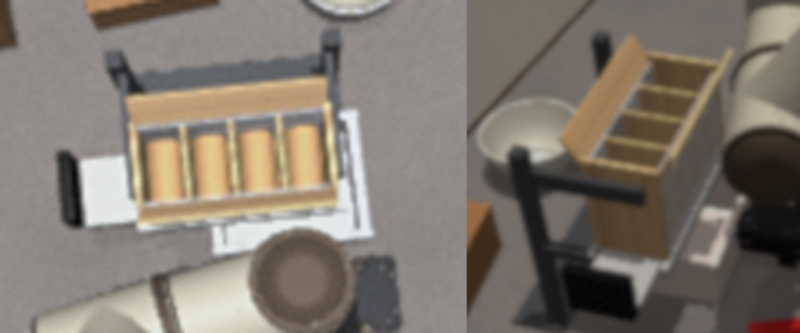

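The tub stands under the right-hand two lanes. Its rim corners in v2 are (358,112), (372,238) and (213,252). I'll back the fingers off along the handle, rise, and work out the tub's place and the way to the bar. The gripper's 190 mm body would hit the bin if it closed along y, so I'll take the bar by its 70 mm ends, closing along hopper x.

```bash
python3 -m handwheel '[[[0,0,0,0.02,0,0,0.06],[0,0,0,0.03,0,0,0.06],[0,0,0,0.03,0,0,0.06],[0,0,0,0,0,-0.04,0.087],[0,0,0,0,0,-0.045,0.087],[0,0,0,0,0,-0.045,0.087],[0,0,0,0,0,-0.045,0.087],[0,0,0,0,0,-0.045,0.087],[0,0,0,0,0,-0.04,0.087],[0,0,0,0,0,0,0.087]]]'
python3 - <<'E'
from h import *
np.set_printoptions(precision=3,suppress=True)
f=lambda u,v:onz("top",(240+u/3.333-.5,110+v/3.333-.5),.07)
a,b,c=f(358,112),f(372,238),f(213,252);print(a,b,c,(a+c)/2)
w=np.deg2rad(5.5);d=((a+c)/2-[.609,.036,0])[:2];print("in hopper",np.array([[np.cos(w),np.sin(w)],[-np.sin(w),np.cos(w)]])@d,r.sense()["joints"])
E
python3 go.py 0.593 0.199 0.30 95.5; python3 go.py 0.593 0.199 0.30 -84.5
```

```text
time_s: 7.5
tcp_pos: [0.4061, -0.0298, 0.3015]
ee_rot: [[-0.995, -0.096, 0.013], [-0.096, 0.995, 0.002], [-0.013, 0.001, -1.0]]
wrist_force: [0.3, 0.8, -0.4]
gripper_width: 0.994
gripper_force: 0.0
[ 0.685 -0.085  0.07 ] [ 0.553 -0.097  0.07 ] [0.54  0.068 0.07 ] [ 0.613 -0.009  0.07 ]
in hopper [-0.001 -0.045] [  19.009   -3.565  -19.639    0.133  -73.184 -103.514]
t 7.5 tcp [ 0.4061 -0.0298  0.3015] F [ 0.344   0.7973 -0.4055] w 0.9938028115221201 0.0
turn [ -0.0918   0.1048 -14.9944] shift now [-0.208   0.2097  0.0044] after turn [-0.2099 -0.208   0.0015]
t 7.5 tcp [ 0.4061 -0.0298  0.3015] F [ 0.344   0.7973 -0.4055] w 0.9938028115221201 0.0
turn [ 0.1049  0.0918 15.0051] shift now [-0.208   0.2097  0.0044] after turn [0.2099 0.208  0.0015]
```

```bash
python3 -m handwheel '[[[0,0,-1.36,0,0,0,0.087],[0,0,-1.36,0,0,0,0.087],[0,0,-1.36,0,0,0,0.087],[0,0,-1.36,0,0,0,0.087],[0,0,-1.36,0,0,0,0.087],[0,0,-1.36,0,0,0,0.087],[0,0,-1.36,0,0,0,0.087],[0,0,-1.36,0,0,0,0.087],[0,0,-1.36,0,0,0,0.087],[0,0,-1.36,0,0,0,0.087],[0,0,-1.36,0,0,0,0.087],[0,0,0,0,0,-0.02,0.087]]]'
python3 -m handwheel '[[[0,0,0,-0.03,0,0,0.087],[0,0,0,-0.03,0,0,0.087],[0,0,0,-0.03,0,0,0.087],[0,0,0,-0.03,0,0,0.087],[0,0,0,-0.03,0,0,0.087],[0,0,0,-0.03,0,0,0.087],[0,0,0,-0.03,0,0,0.087],[0,0,0,0,-0.04,0,0.087],[0,0,0,0,-0.04,0,0.087],[0,0,0,0,-0.04,0,0.087],[0,0,0,0,-0.04,0,0.087],[0,0,0,0,-0.04,0,0.087]]]'
python3 go.py 0.593 0.199 0.20 95.5
```

```text
time_s: 8.7
tcp_pos: [0.4012, -0.0302, 0.3126]
ee_rot: [[0.094, -0.996, -0.007], [-0.996, -0.094, -0.001], [0.0, 0.008, -1.0]]
wrist_force: [-0.7, 0.9, -0.3]
gripper_width: 0.996
gripper_force: 0.0
time_s: 9.9
tcp_pos: [0.5844, 0.1973, 0.3142]
ee_rot: [[0.092, -0.996, -0.002], [-0.996, -0.092, -0.001], [0.0, 0.002, -1.0]]
wrist_force: [-0.4, 1.3, -0.0]
gripper_width: 0.997
gripper_force: 0.0
t 9.9 tcp [0.5844 0.1973 0.3142] F [-0.4033  1.2578 -0.0364] w 0.9974970868126545 0.0
turn [ 0.0172 -0.0047 -0.0398] shift now [-0.0009 -0.0089  0.1142] after turn [-0.0008 -0.0087  0.1142]
```

```bash
python3 -m handwheel '[[[0,0,0,0,-0.006,0.03,0.087],[0,0,0,0,0,0.04,0.087],[0,0,0,0,0,0.04,0.087],[0,0,0,0,0,0,0.087],[0,0,0,0,0,0,0.087]]]'
python3 go.py 0.593 0.199 0.139 95.5
python3 - <<'E'
from h import *
b=snap("side","s3")
cv2.imwrite("pics/v3.png",cv2.resize(b[150:270,190:350],(800,600),interpolation=2)[:,:,::-1])
E
```

```text
time_s: 10.4
tcp_pos: [0.5894, 0.1977, 0.2056]
ee_rot: [[0.092, -0.996, -0.001], [-0.996, -0.092, -0.002], [0.002, 0.001, -1.0]]
wrist_force: [0.7, 1.0, 0.9]
gripper_width: 0.999
gripper_force: 0.0
t 10.4 tcp [0.5894 0.1977 0.2056] F [0.6579 0.9907 0.8593] w 0.9989639065455628 0.0
turn [ 0.0066 -0.0148 -0.0358] shift now [-0.0011 -0.0037  0.0666] after turn [-0.001  -0.0037  0.0666]
```

View pics/v3.png

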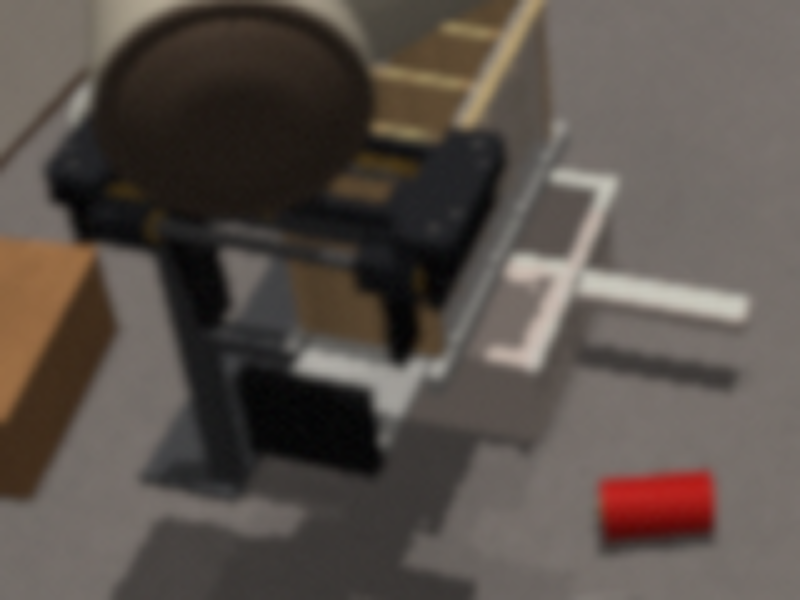

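The side view shows the fingertips at (210,320) and (400,360), straddling the bar's top corners (240,368) and (378,390). The tub is in place, so I go down.

```bash
python3 -m handwheel '[[[0,0,0,-0.001,-0.004,0.02,0.087],[0,0,0,0,0,0.015,0.087],[0,0,0,0,0,0.015,0.087],[0,0,0,0,0,0.01,0.087],[0,0,0,0,0,0.006,0.087],[0,0,0,0,0,0,0.087]]]'
python3 go.py 0.593 0.199 0.139 95.5
python3 -m handwheel '[[[0,0,0,0,0,0,0.04],[0,0,0,0,0,0,0.04],[0,0,0,0,0,0,0.04],[0,0,0,0,0,0,0.04],[0,0,0,0,0,0,0.04],[0,0,0,0,0,0,0.04]]]'
```

```text
time_s: 11.05
tcp_pos: [0.5933, 0.1995, 0.1401]
ee_rot: [[0.092, -0.996, 0.001], [-0.996, -0.092, 0.0], [-0.0, -0.001, -1.0]]
wrist_force: [-0.2, 0.1, -0.4]
gripper_width: 1.002
gripper_force: 0.0
t 11.05 tcp [0.5933 0.1995 0.1401] F [-0.1946  0.0739 -0.3783] w 1.0019313847638918 0.0
turn [-0.007   0.0024 -0.039 ] shift now [0.0004 0.0004 0.0011] after turn [0.0004 0.0004 0.0011]
time_s: 11.65
tcp_pos: [0.5964, 0.2001, 0.1404]
ee_rot: [[0.092, -0.996, 0.007], [-0.996, -0.092, 0.003], [-0.002, -0.008, -1.0]]
wrist_force: [8.3, -0.1, -4.0]
gripper_width: 0.799
gripper_force: 30.0
```

Gripped at 69.5 mm wide, as it should be. Now I draw the gate about 0.104 m along hopper +y (tool −x).

```bash
python3 -m handwheel '[[[0,0,0,0,-0.003,0,0.04],[0,0,0,-0.007,0,0,0.04],[0,0,0,-0.013,0,0,0.04],[0,0,0,-0.015,0,0,0.04],[0,0,0,-0.015,0,0,0.04],[0,0,0,-0.015,0,0,0.04],[0,0,0,-0.015,0,0,0.04],[0,0,0,-0.015,0,0,0.04],[0,0,0,-0.006,0,0,0.04],[0,0,0,0,0,0,0.04],[0,0,0,0,0,0,0.04]]]'
python3 go.py 0.5964 0.2001 0.140 95.5
```

```text
time_s: 12.75
tcp_pos: [0.5874, 0.3019, 0.1402]
ee_rot: [[0.092, -0.996, 0.002], [-0.996, -0.092, 0.003], [-0.003, -0.003, -1.0]]
wrist_force: [2.7, 3.5, 1.7]
gripper_width: 0.803
gripper_force: 30.0
t 12.75 tcp [0.5874 0.3019 0.1402] F [2.6778 3.5091 1.6791] w 0.8025135779389153 29.997926680371165
turn [-0.0262  0.0281 -0.0363] shift now [ 0.1022  0.0004 -0.0001] after turn [0.1021 0.0008 0.0002]
```

```bash
python3 -m handwheel '[[[0,0,0,0,0,0,0.04],[0,0,0,0,0,0,0.04],[0,0,0,0,0,0,0.04],[0,0,0,0,0,0,0.04]]]' | head -2
python3 - <<'E'
from h import *
a=snap("top","t4");b=snap("side","s4")
A=cv2.resize(a[110:210,260:380],(480,400),interpolation=2);B=cv2.resize(b[110:260,210:330],(320,400),interpolation=2)
cv2.imwrite("pics/v4.png",np.hstack([A,B])[:,:,::-1])
E
```

```text
time_s: 13.15
tcp_pos: [0.5875, 0.3005, 0.1402]
```

View pics/v4.png

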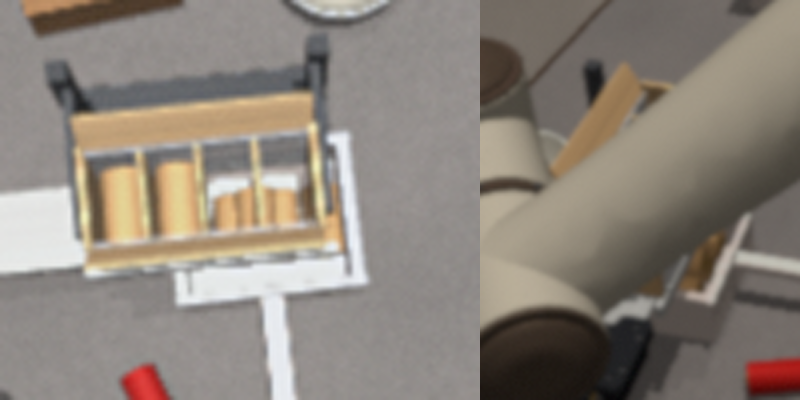

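Lanes 1 and 2 are empty, with handles in the tub at (225–335,190–250). Lanes 3 and 4 are still full at (122,205) and (177,200). Now I push the gate shut.

```bash
python3 -m handwheel '[[[0,0,0,0.008,0,0,0.04],[0,0,0,0.014,0,0,0.04],[0,0,0,0.014,0,0,0.04],[0,0,0,0.014,0,0,0.04],[0,0,0,0.014,0,0,0.04],[0,0,0,0.014,0,0,0.04],[0,0,0,0.014,0,0,0.04],[0,0,0,0.007,0,0,0.04],[0,0,0,0.004,0,0,0.04],[0,0,0,0.002,0,0,0.04],[0,0,0,0,0,0,0.04],[0,0,0,0,0,0,0.04]]]'
python3 go.py 0.5964 0.2001 0.140 95.5
```

```text
time_s: 14.45
tcp_pos: [0.5966, 0.1992, 0.1403]
ee_rot: [[0.092, -0.996, 0.002], [-0.996, -0.092, 0.006], [-0.006, -0.003, -1.0]]
wrist_force: [0.4, 13.5, 6.6]
gripper_width: 0.805
gripper_force: 30.0
t 14.45 tcp [0.5966 0.1992 0.1403] F [ 0.4198 13.4968  6.5926] w 0.8047175632463537 30.001064292155206
turn [-0.027   0.0526 -0.0349] shift now [-0.0009  0.0001  0.0003] after turn [-0.0009  0.0001  0.0003]
```

Shut against its stop: the force rises to 13 N at the starting position. I ease off, release, rise and look.

```bash
python3 -m handwheel '[[[0,0,0,-0.002,0,0,0.04],[0,0,0,0,0,0,0.087],[0,0,0,0,0,0,0.087],[0,0,0,0,0,0,0.087],[0,0,0,0,0,0,0.087],[0,0,0,0,0,0,0.087],[0,0,0,0,0,-0.015,0.087],[0,0,0,0,0,-0.03,0.087],[0,0,0,0,0,-0.04,0.087],[0,0,0,0,0,-0.04,0.087],[0,0,0,0,0,-0.04,0.087],[0,0,0,0,0,0,0.087]]]'
python3 -m handwheel '[[[0,0,0,-0.04,0,0,0.087],[0,0,0,-0.04,0,0,0.087],[0,0,0,-0.04,0,0,0.087],[0,0,0,-0.04,0,0,0.087],[0,0,0,0,0,0,0.087],[0,0,0,0,0,0,0.087]]]'
python3 - <<'E'
from h import *
a=snap("top","t5");b=snap("side","s5")
A=cv2.resize(a[110:210,250:370],(480,400),interpolation=2);B=cv2.resize(b[110:260,210:330],(320,400),interpolation=2)
cv2.imwrite("pics/v5.png",np.hstack([A,B])[:,:,::-1])
E
```

```text
time_s: 15.65
tcp_pos: [0.5985, 0.1979, 0.3118]
ee_rot: [[0.092, -0.996, 0.012], [-0.996, -0.092, 0.004], [-0.003, -0.012, -1.0]]
wrist_force: [0.5, 0.4, 0.2]
gripper_width: 1.0
gripper_force: 0.0
time_s: 16.25
tcp_pos: [0.5809, 0.3573, 0.3031]
ee_rot: [[0.093, -0.996, -0.002], [-0.996, -0.093, -0.002], [0.002, 0.002, -1.0]]
wrist_force: [-0.2, -0.9, -0.6]
gripper_width: 1.001
gripper_force: 0.0
```

View pics/v5.png

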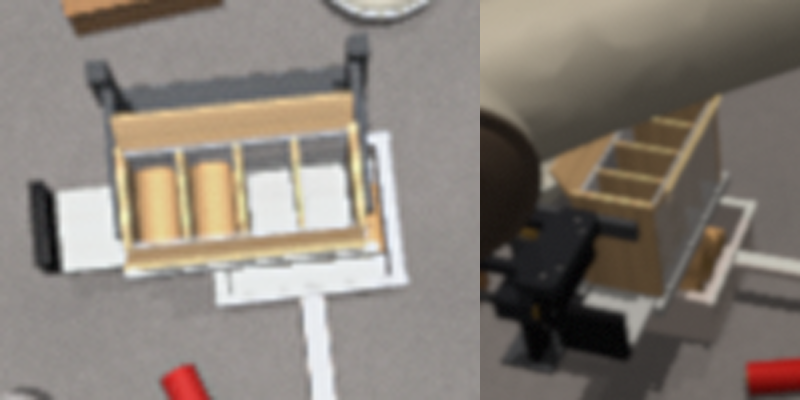

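The gate is shut: white plate under both empty lanes, and the bar back in place at (42,225). Lanes 3 and 4 are full at (157,200) and (213,195). The tub stands with the pieces inside, below the rim (side view, (708,255)), and the gripper is clear.

```bash
python3 -c "
from station import r
print(r.finish_job())"
```

```text
the job is handed in; nothing more can be done
None
```

The job is handed in: in the last pictures the tub stands under the two lanes farthest from the grip and has caught their handles, the other two lanes are still full, and the gate is shut; no verdict came back.

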